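Flip the organiser's cover leaf over to the other compartment

ROBOT

A 6-joint arm with a two-finger parallel gripper is mounted at the origin on the work surface. World frame = base frame: x ahead of the robot, y to its left, z up, the work surface at z = 0. Lengths are in mm, angles in rad, forces in N, time in s.
With the tool pointing down it reaches from about 300 to 775 mm from the base axis. Payload 14.6 kg.
Tool frame: the origin (TCP) lies on the centre line of the jaws, within the pads' length; the fingertips stand manip.finger_overhang ahead of it and the grasp point (between the pads) lies 11 mm behind it (manip.finger_overhang is the distance from the TCP to the fingertips, in mm); y points along the fingers, x is the direction in which the jaws open and shut, and the axes are right-handed (so a half turn about y gives the same grasp; the last joint's range is limited). The gripper opens to 94 mm and grips with 3 to 60 N. Pads are 16 mm wide; open, the fingers measure 119 mm over their backs; the gripper's body (75 mm by 177 mm) begins 78 mm behind the grasp point.
Start: joints at [-1.221, 0.3, 1.521, -0, 1.321, -0.067], TCP at [222.652, -502.907, 213.446] pointing down, gripper open.
Joint ranges: [-3.03, 3.03], [-0.79, 2.21], [0.23, 2.52], [-1.04, 4.18], [0, 3.07], [-2.55, 2.55]. Speed limits (rad/s): [2.22, 2.22, 2.57, 3.14, 3.14, 3.14].

INTERFACE

Orientations are given as [roll, pitch, yaw] about the fixed x, y, z axes, in that order (R = Rz(yaw) Ry(pitch) Rx(roll)).
In Python, from cell import monitor, viewer, ticket, manip gives the robot as it stands.
- The arm moves only by the shell command python3 -m jog 'ROWS' [FORCE]. ROWS is JSON, a list of rows, each an object of numbers: "grip": the finger opening in cm, from 0 to 9.4; "dx", "dy", "dz": the shift along the tool's x, y, z in cm; "spin": the turn about the tool's y in degrees. In form: [{"grip": .., "dx": .., "dy": .., "dz": .., "spin": ..}, ...]. A call has 1 to 20 rows; each row is the pose to reach, as a shift and turn from the pose commanded when the call began, along the tool's axes at that moment; what a row does not reach only later rows make up. A row lasts 1/8 s, in which the tool goes at most 62.5 mm and 10.7 degrees, less where a joint would pass 70% of its speed; a pose out of reach is approached as far as the arm can. A call with a gripper value outside its range is refused whole. The fingers move at their own pace and stop on an object; FORCE is the grip in N (left out, the last holds). Time passes only in rows, so rows that repeat a pose let the fingers close. It gives the time, the measured TCP pose, the force and the opening at its end, in the units of the state.
- monitor.read_state(): the state, without advancing time (a new reading comes with each control period).
- viewer.camera(name): name is "scene" or "top" or "wrist"; returns a dict with "color" (400x640x3 uint8, red, green, blue), "vertical_fov" (degrees; the focal length in pixels is half the picture's height over the tangent of half this angle, whatever the lens; pixels are square), "cx", "cy" (the principal point, pixels), "rvec" (rotation vector, rad) and "tvec" (3), from world to camera coordinates, as OpenCV has them. Camera axes: x right, y down, z forward; pixel columns grow to the right and rows downward; lengths in mm; the calibration is good to about 2 mm. A picture is of the moment at which its call begins. There is no depth.
- ticket.sign_off(): hands the job in, once; it reports no verdict.
The state is a dict: "clock": time; "joints": joint angles; "qd": joint speeds; "effort": joint torques, N m; "eef_pos": TCP position; "eef_rot": TCP orientation; "wrist_force": force on the tool from outside, world axes, zero at the start; "moment": the same for the moment, N m; "finger_gap": finger opening in mm.
Only numpy, scipy, OpenCV 4.12 (cv2) and the standard library are available. Lean on these libraries where they do the work, as an engineer would, in place of code of your own. Each camera call takes 0.05 s, during which the arm holds its last target. There are 200 camera calls.

TASK

Using your fingertips only, get under the tab of the cover leaf on the white organiser's top tray, which lies flat or a little ajar over the left-hand compartment with the two guard combs, turn it over its spine and press it down until it lies flat over the right-hand compartment with the nail clipper, then move away. Push only: do not pinch the leaf, flick it or force it hard. Leave the combs, the clipper and everything standing around where they are.

Things in the scene. Friction and masses are not known exactly. Their poses are not given: they have to be found in the camera images.
- organiser: White three-tier stacking organiser, fixed, 150 (x) by 190 (y) by 135 mm high. Origin: centre of its underside, on the vanity; x roughly away from the robot, +y its left side. The top tray, 45 mm deep, is parted by a spine wall along x (y = 0) into a left (+y) and a right (-y) compartment. Outer walls upright, y = +-95 mm (ribs to 98.5). Beside it stand things under 65 mm (left) or 90 mm (right) high.
- leaf (a joint): Leaf angle, rad: 0 = flat over the left (+y) compartment, 1.57 = upright, 3.14 = flat over the right one (end stop). Stiff friction hinge: the leaf stays wherever it is left, never falls, and must be pushed all the way (1 to 2 N at the tab). Starts between 0 and 0.3.
- leaf_tab (a point): Middle of the outer edge of the tab, a 70 mm wide flat lug in the middle of the leaf's free edge, 122 mm from the hinge axis, in the leaf's mid-plane. It overhangs the side wall by 27 mm with free space below, so a fingertip fits beneath. y axis: from hinge to tab; x: along the spine; z: out of the outer face (up at the start, down at the end).
- spine (a point): Middle of the hinge axis, fixed on the organiser, 138 mm above the vanity; the axis runs along the organiser's x. The leaf is a rigid white plate, about 55 g, 138 mm along the spine, reaching 96 mm from the axis (122 mm at the tab), 4 mm thick, the axis in its mid-plane; two low ribs (1 mm) on the outer face.
- comb_a: Bystander: black guard comb, 44 x 30 x 16 mm, loose in the left compartment under the leaf; origin at the centre of its underside.
- comb_b: Bystander: black guard comb, 44 x 30 x 22 mm, loose in the left compartment under the leaf; origin at the centre of its underside.
- clipper: Bystander: steel nail clipper, 60 x 13 x 14 mm, loose on the floor of the right compartment; origin at the centre of its underside.
- jar: Bystander: small closed glass jar with aluminium lid, 58 mm across, 59 mm high, on the vanity left of the organiser; origin at the centre of its underside.
- tin: Bystander: round aluminium tin, 70 mm across, 30 mm high, on the vanity left of the organiser; origin at the centre of its underside.
- tumbler: Bystander: white ceramic tumbler, 68 mm across, 85 mm high, on the vanity right of the organiser; origin at the centre of its underside.
- hairbrush: Bystander: black hairbrush, 175 mm long (its x), 46 mm wide, 32 mm high, bristles up, lying on the vanity beyond the organiser; origin under its middle, at vanity height.
- soap: Bystander: white bar of soap, 75 x 50 x 24 mm, on the vanity right of the organiser; origin at the centre of its underside.

How it is judged (in metres and radians):
On the way:
1. the leaf is swung up past upright (value of joint leaf above 1.6 rad).
At the end, for the whole second after the job is handed in: the leaf lies flat over the right compartment, within 0.06 rad (3.5 degrees, 7 mm at the tab) of its end stop, at rest, and every bystander is within 15 mm of where it stood (value of joint leaf above 3.08 rad and velocity of joint leaf below 0.05 rad/s and distance of each of comb_a, comb_b, clipper, jar, tin, tumbler, hairbrush, soap from where it was at the start of the episode below 0.015 m); the robot touches nothing.
It fails at once if a bystander was moved or lifted by more than 15 mm (distance of any of comb_a, comb_b, clipper, jar, tin, tumbler, hairbrush, soap from where it was at the start of the episode above 0.015 m).
It fails at once if the leaf was pinched (fingers press on both of its faces at once, over 2 N each) ((contact force between the fingers and leaf_c1 above 2 N or contact force between the fingers and leaf_c2 above 2 N) and (contact force between the fingers and leaf_c3 above 2 N or contact force between the fingers and leaf_c4 above 2 N)).
It fails at once if the leaf was flicked (faster than 6 rad/s) (velocity of joint leaf above 6 rad/s or velocity of joint leaf below -6 rad/s).
It fails at once if the leaf was forced (over 40 N) (contact force between the arm and leaf above 40 N).
It fails at once if the leaf was forced by the fingers (over 40 N) (contact force between the fingers and leaf above 40 N).
It also fails if it takes over 42 s, if anything falls off the work surface, if the arm or the gripper's body presses on something with over 40 N, if the wrist force passes 120 N, or if a joint passes its speed limit or range.

## Working session

There is one attempt and no reset: what is moved stays moved. The work goes in short steps, Python scripts to look and compute and a shell command to move; the robot and the scene stay as the last step left them, time stands still between calls to the robot, and variables do not carry over. Pictures are saved under pics/ and viewed, about 8 in all and at most 12, crops included, and the job is handed in when it is done.

```bash
ls; mkdir -p pics
python3 - <<'E'
from cell import monitor, viewer, manip
import cv2
print(monitor.read_state()); print(manip.finger_overhang)
for n in("scene","top"):
    c=viewer.camera(n); cv2.imwrite(f"pics/{n}0.png",c["color"][:,:,::-1]); print(n,{k:v for k,v in c.items() if k!="color"})
E
```

```text
pics
{'clock': 0.0, 'joints': array([-1.22059198e+00,  3.00502829e-01,  1.52160140e+00, -3.73402997e-06,
        1.32068403e+00, -6.65973920e-02]), 'qd': array([-0.00031016,  0.00142868,  0.00318497,  0.00069414, -0.0002368 ,
       -0.00050059]), 'effort': array([ 5.93475361e-04, -5.31803620e+01, -3.52735698e+01,  7.08882906e-02,
        2.44696724e-02, -6.50537595e-05]), 'eef_pos': array([ 222.56983432, -502.67131338,  212.8603218 ]), 'eef_rot': array([-1.57072037e+00,  1.19319353e-03, -1.15399362e+00]), 'wrist_force': array([-0.03744421,  0.8053567 ,  0.04977917]), 'moment': array([ 0.0206845 , -0.00366996,  0.04257354]), 'finger_gap': 94.18320821830221}
8.0
scene {'vertical_fov': 45.48245477615951, 'cx': 317.83866809740834, 'cy': 201.72411119610382, 'rvec': array([ 2.32046401,  1.04874762, -0.3550852 ]), 'tvec': array([-418.77076125, -260.37372882, 1197.67606679])}
top {'vertical_fov': 46.25739436964559, 'cx': 318.098841427409, 'cy': 198.14129044758644, 'rvec': array([ 2.17986905, -2.19371022,  0.07731233]), 'tvec': array([ 35.7297227 , 571.63360869, 956.16353374])}
```

View pics/scene0.png

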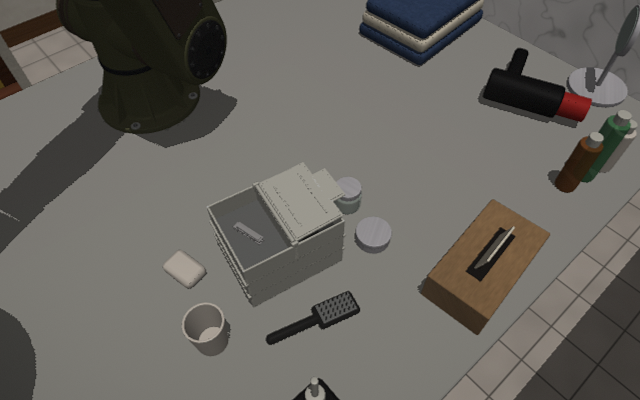

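View pics/top0.png

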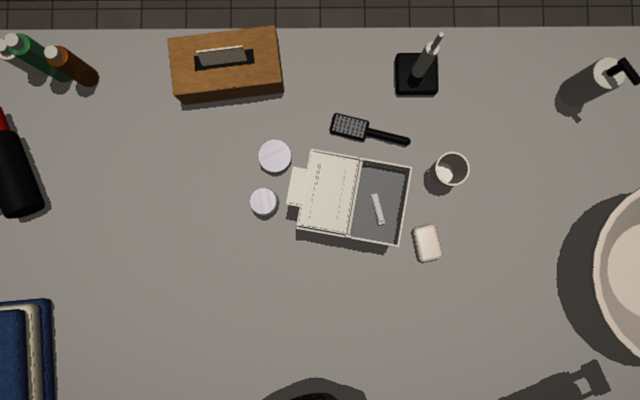

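```bash
cat > h.py <<'E'
import numpy as np, cv2
from cell import monitor, viewer
def cam(n):
    c=viewer.camera(n); f=200/np.tan(np.radians(c["vertical_fov"]/2))
    K=np.array([[f,0,c["cx"]],[0,f,c["cy"]],[0,0,1]]); R=cv2.Rodrigues(c["rvec"])[0]
    return c["color"],K,R,np.array(c["tvec"])
def ray(C,uv):
    _,K,R,t=C; d=R.T@np.linalg.solve(K,[uv[0],uv[1],1]); return -R.T@t,d/np.linalg.norm(d)
def onz(C,uv,z):
    o,d=ray(C,uv); return (o+d*(z-o[2])/d[2]).round(1)
def two(C1,u1,C2,u2):
    o,d=ray(C1,u1);p,e=ray(C2,u2)
    s=np.linalg.lstsq(np.c_[d,-e],p-o,rcond=None)[0]; a=o+s[0]*d;b=p+s[1]*e
    return ((a+b)/2).round(1), np.linalg.norm(a-b).round(1)
E
python3 - <<'E'
from h import *
S=cam("scene");T=cam("top")
a=cv2.resize(T[0][135:260,235:475],None,fx=3.3,fy=3.3,interpolation=2)[:290*2]
b=cv2.resize(S[0][155:305,195:400],None,fx=3.9,fy=3.9,interpolation=2)
cv2.imwrite("pics/topc.png",a[:,:,::-1]);cv2.imwrite("pics/scc.png",b[:,:,::-1])
E
```

```text
(no output)
```

View pics/topc.png

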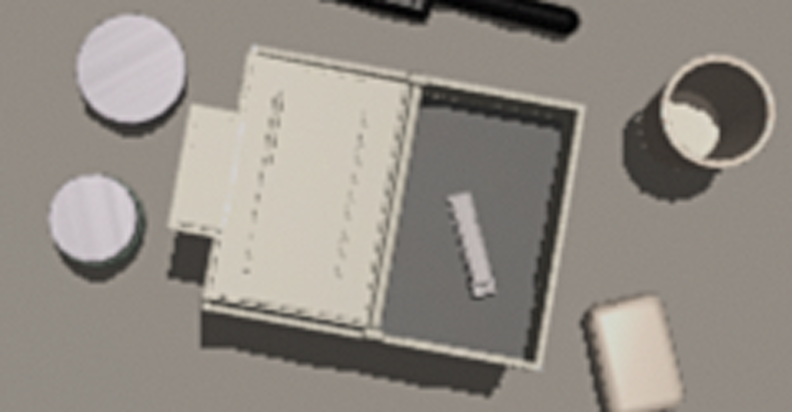

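View pics/scc.png

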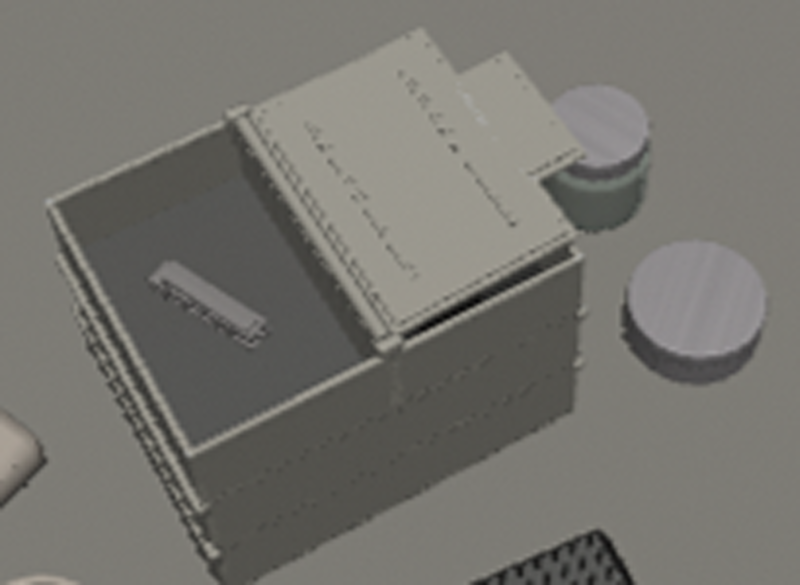

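Run:
```python
from h import *
S=cam("scene");T=cam("top")
t=lambda u,v:(235+u/3.3,135+v/3.3); s=lambda u,v:(195+u/3.9,155+v/3.9)
P={}
for n,a,b in [("spine+x",(415,78),(390,343)),("spine-x",(373,332),(238,113)),("tab+x",(193,105),(584,153)),("tab-x",(170,230),(508,52)),("leaf+x",(253,46),(578,235)),("leaf-x",(204,303),(420,28)),("rim+x-y",(583,104),(190,455)),("rim-x-y",(540,368),(48,205))]:
    p,e=two(T,t(*a),S,s(*b)); P[n]=p; print(n,p,e,"onz138",onz(T,t(*a),138))
m=(P["spine+x"]+P["spine-x"])/2; tb=(P["tab+x"]+P["tab-x"])/2
d=tb-m; print("spine",m,"tab",tb,np.linalg.norm(d),"angle",np.arctan2(d[2],np.hypot(*d[:2])),"yaw y",np.degrees(np.arctan2(d[1],d[0])))
x=P["spine+x"]-P["spine-x"];print("yaw x",np.degrees(np.arctan2(x[1],x[0])))
x=P["rim+x-y"]-P["rim-x-y"];print("yaw x rim",np.degrees(np.arctan2(x[1],x[0])))
for n,a,z in [("jar",(94,218),59),("tin",(131,69),30),("tumbler",(717,110),85)]: print(n,onz(T,t(*a),z))
from scipy.spatial.transform import Rotation as Ro
print(Ro.from_euler("xyz",monitor.read_state()["eef_rot"]).as_matrix().round(3))
```

```text
spine+x [635.9 -47.3 137.1] 1.1 onz138 [636.1 -46.8 138. ]
spine-x [494.8 -21.9 138.3] 0.2 onz138 [494.9 -21.8 138. ]
tab+x [620.8  77.  145.5] 0.5 onz138 [621.7  77.2 138. ]
tab-x [552.5  90.9 143.6] 2.8 onz138 [552.   90.2 138. ]
leaf+x [652.9  43.5 148.2] 0.1 onz138 [654.7  43.6 138. ]
leaf-x [511.9  72.  140.4] 1.6 onz138 [511.5  71.4 138. ]
rim+x-y [ 621.3 -141.2  134.2] 0.4 onz138 [ 620.9 -140.3  138. ]
rim-x-y [ 474.5 -114.6  130.3] 0.7 onz138 [ 474.5 -113.6  138. ]
spine [565.35 -34.6  137.7 ] tab [586.65  83.95 144.55] 120.64292353884665 angle 0.056809680443829925 yaw y 79.81428467254676
yaw x -10.204760362671736
yaw x rim -10.270496485163768
jar [564.  141.4  59. ]
tin [659.6 121.6  30. ]
tumbler [ 624.1 -230.3   85. ]
[[ 0.405 -0.     0.914]
 [-0.914  0.     0.405]
 [-0.    -1.     0.   ]]
```

```bash
python3 -m jog '[{"grip":0,"dx":-10,"dz":14.6,"dy":-1,"spin":-14},{"grip":0,"dx":-20,"dz":29.2,"dy":-1,"spin":-28},{"grip":0,"dx":-30,"dz":43.8,"dy":-1,"spin":-42},{"grip":0,"dx":-40.9,"dz":58.4,"dy":-1,"spin":-56},{"grip":0,"dx":-40.9,"dz":58.4,"dy":-1,"spin":-56},{"grip":0,"dx":-40.9,"dz":58.4,"dy":-1,"spin":-56},{"grip":0,"dx":-40.9,"dz":58.4,"dy":-1,"spin":-56},{"grip":0,"dx":-40.9,"dz":58.4,"dy":-1,"spin":-56},{"grip":0,"dx":-40.9,"dz":58.4,"dy":-1,"spin":-56},{"grip":0,"dx":-40.9,"dz":58.4,"dy":-1,"spin":-56},{"grip":0,"dx":-40.9,"dz":58.4,"dy":-1,"spin":-56},{"grip":0,"dx":-40.9,"dz":58.4,"dy":-1,"spin":-56},{"grip":0,"dx":-40.9,"dz":58.4,"dy":-1,"spin":-56},{"grip":0,"dx":-40.9,"dz":58.4,"dy":-1,"spin":-56}]' 20
python3 - <<'E'
from h import *
from scipy.spatial.transform import Rotation as Ro
s=monitor.read_state();print(s)
print(Ro.from_euler("xyz",s["eef_rot"]).as_matrix().round(3))
W=cam("wrist")[0];S=cam("scene")[0]
cv2.imwrite("pics/w1.png",np.vstack([cv2.resize(W,(480,300)),S[80:280,160:400].repeat(1,0) if 0 else cv2.resize(S[80:230,200:440],(480,300))])[:,:,::-1])
E
```

```text
clock: 2.05
eef_pos: [590.7, 106.8, 223.3]
eef_rot: [-1.571, 0.0, -0.177]
wrist_force: [-0.5, 1.0, -0.5]
finger_gap: 0.3
{'clock': 2.05, 'joints': array([ 1.17957665e-01,  4.06353571e-01,  1.35496913e+00, -1.32266930e-04,
        1.38071194e+00,  2.94943612e-01]), 'qd': array([-0.01076474, -0.00974765,  0.00475873,  0.00112499, -0.0006822 ,
        0.00341171]), 'effort': array([ 1.15696929e+00, -5.90650141e+01, -3.62773347e+01,  1.08444581e-01,
       -1.14949245e-02,  2.15129158e-02]), 'eef_pos': array([590.74402233, 106.82954359, 223.31610815]), 'eef_rot': array([-1.57104907e+00,  3.85151565e-04, -1.76960976e-01]), 'wrist_force': array([-0.51603666,  0.97529421, -0.46062399]), 'moment': array([-0.05475768, -0.09393204,  0.010812  ]), 'finger_gap': 0.2783976334400027}
[[ 0.984 -0.     0.176]
 [-0.176 -0.     0.984]
 [-0.    -1.    -0.   ]]
```

View pics/w1.png

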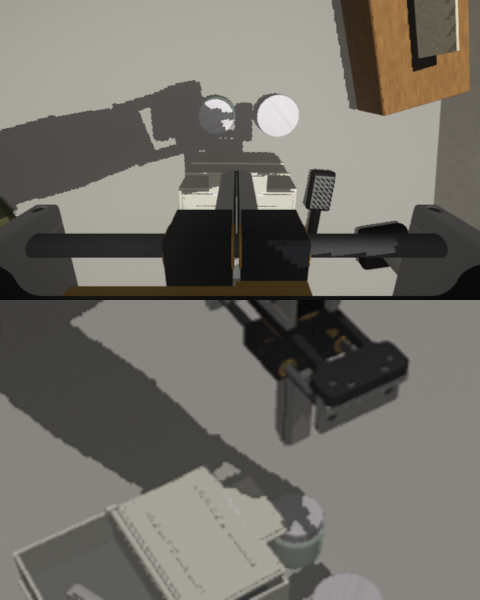

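```bash
python3 -m jog '[{"grip":0,"dy":4.5},{"grip":0,"dy":9},{"grip":0,"dy":9},{"grip":0,"dy":9,"dz":-0.8},{"grip":0,"dy":9,"dz":-1.0},{"grip":0,"dy":9,"dz":-1.2},{"grip":0,"dy":9,"dz":-1.2}]'; python3 -m jog '[{"grip":0,"dz":-0.1},{"grip":0,"dz":-0.2},{"grip":0,"dz":-0.2}]'
```

```text
validation failed for argument at $[0]...
validation failed for argument at $[0]...
```

```bash
python3 -m jog '[{"grip":0,"dx":0,"dy":4.5,"dz":0,"spin":0},{"grip":0,"dx":0,"dy":9,"dz":0,"spin":0},{"grip":0,"dx":0,"dy":9,"dz":0,"spin":0},{"grip":0,"dx":0,"dy":9,"dz":-0.8,"spin":0},{"grip":0,"dx":0,"dy":9,"dz":-1.0,"spin":0},{"grip":0,"dx":0,"dy":9,"dz":-1.2,"spin":0},{"grip":0,"dx":0,"dy":9,"dz":-1.2,"spin":0}]'; python3 -m jog '[{"grip":0,"dx":0,"dy":0,"dz":-0.1,"spin":0},{"grip":0,"dx":0,"dy":0,"dz":-0.2,"spin":0},{"grip":0,"dx":0,"dy":0,"dz":-0.2,"spin":0}]'
```

```text
clock: 3.02
eef_pos: [589.1, 95.6, 134.0]
eef_rot: [-1.571, -0.001, -0.177]
wrist_force: [1.1, 0.2, -0.2]
finger_gap: 0.6
clock: 3.4
eef_pos: [588.8, 94.8, 133.6]
eef_rot: [-1.569, -0.001, -0.176]
wrist_force: [1.4, 8.0, 0.0]
finger_gap: 0.5
```

```bash
python3 -m jog '[{"grip":0,"dx":0,"dy":0,"dz":-0.1,"spin":0},{"grip":0,"dx":0,"dy":-0.25,"dz":-0.12,"spin":0},{"grip":0,"dx":0,"dy":-0.5,"dz":-0.14,"spin":0},{"grip":0,"dx":0,"dy":-0.8,"dz":-0.17,"spin":0},{"grip":0,"dx":0,"dy":-1.1,"dz":-0.21,"spin":0},{"grip":0,"dx":0,"dy":-1.4,"dz":-0.25,"spin":0},{"grip":0,"dx":0,"dy":-1.7,"dz":-0.29,"spin":0},{"grip":0,"dx":0,"dy":-1.7,"dz":-0.29,"spin":0}]'
python3 - <<'E'
from h import *
print(monitor.read_state()["wrist_force"])
S=cam("scene")[0]
cv2.imwrite("pics/s2.png",cv2.resize(S[100:300,190:410],(660,600))[:,:,::-1])
E
```

```text
clock: 4.4
eef_pos: [588.4, 92.4, 151.1]
eef_rot: [-1.568, -0.001, -0.176]
wrist_force: [0.9, 10.6, 2.3]
finger_gap: 0.3
[ 0.88867166 10.60866854  2.32602745]
```

View pics/s2.png

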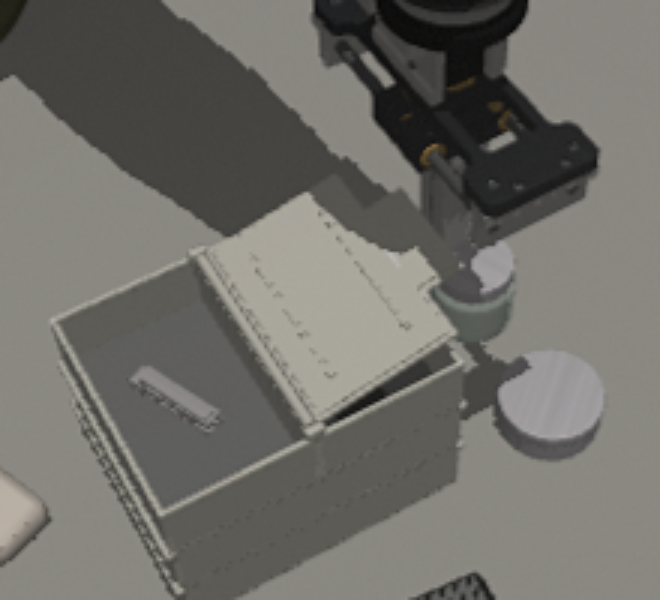

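```bash
python3 -m jog '[{"grip":0,"dx":0,"dy":-0.6,"dz":-0.13,"spin":0},{"grip":0,"dx":0,"dy":-1.2,"dz":-0.28,"spin":0},{"grip":0,"dx":0,"dy":-1.8,"dz":-0.48,"spin":0},{"grip":0,"dx":0,"dy":-2.3,"dz":-0.68,"spin":0},{"grip":0,"dx":0,"dy":-2.9,"dz":-0.94,"spin":0},{"grip":0,"dx":0,"dy":-3.4,"dz":-1.2,"spin":0}]';python3 -m jog '[{"grip":0,"dx":0,"dy":-0.5,"dz":-0.31,"spin":0},{"grip":0,"dx":0,"dy":-1.0,"dz":-0.62,"spin":0},{"grip":0,"dx":0,"dy":-1.0,"dz":-0.62,"spin":0}]'
python3 - <<'E'
from h import *
print(monitor.read_state()["wrist_force"])
S=cam("scene")[0]
cv2.imwrite("pics/s3.png",cv2.resize(S[80:280,190:410],(660,600))[:,:,::-1])
E
```

```text
clock: 5.2
eef_pos: [586.2, 80.1, 185.1]
eef_rot: [-1.569, -0.001, -0.176]
wrist_force: [1.3, 7.1, 2.1]
finger_gap: 0.3
clock: 5.58
eef_pos: [585.1, 73.7, 195.4]
eef_rot: [-1.569, -0.001, -0.176]
wrist_force: [-0.7, 5.9, 4.7]
finger_gap: 0.1
[-0.67586202  5.93813429  4.6727994 ]
```

View pics/s3.png

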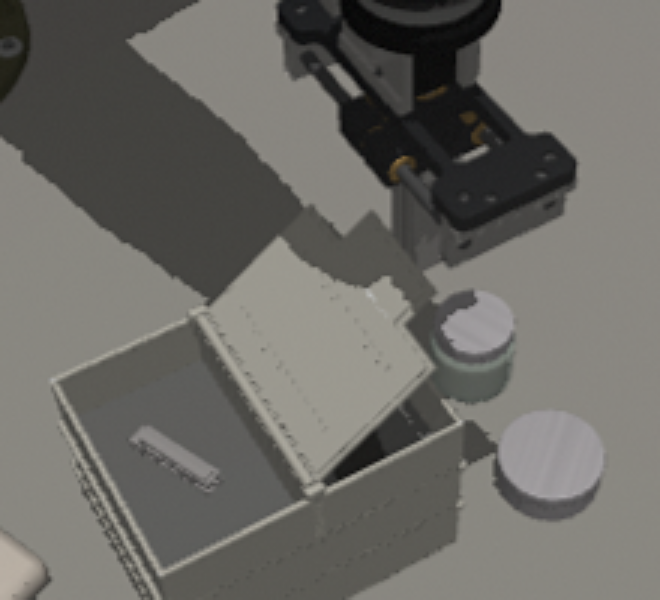

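```bash
python3 -m jog '[{"grip":0,"dx":0,"dy":-0.5,"dz":-0.36,"spin":0},{"grip":0,"dx":0,"dy":-1.0,"dz":-0.75,"spin":0},{"grip":0,"dx":0,"dy":-1.4,"dz":-1.15,"spin":0},{"grip":0,"dx":0,"dy":-1.9,"dz":-1.6,"spin":0},{"grip":0,"dx":0,"dy":-2.3,"dz":-2.0,"spin":0},{"grip":0,"dx":0,"dy":-2.7,"dz":-2.5,"spin":0},{"grip":0,"dx":0,"dy":-3.0,"dz":-3.0,"spin":0},{"grip":0,"dx":0,"dy":-3.3,"dz":-3.5,"spin":0}]';python3 -m jog '[{"grip":0,"dx":0,"dy":-0.4,"dz":-0.7,"spin":0},{"grip":0,"dx":0,"dy":-0.7,"dz":-1.4,"spin":0},{"grip":0,"dx":0,"dy":-1.0,"dz":-2.1,"spin":0},{"grip":0,"dx":0,"dy":-1.3,"dz":-2.9,"spin":0},{"grip":0,"dx":0,"dy":-1.5,"dz":-3.8,"spin":0},{"grip":0,"dx":0,"dy":-1.5,"dz":-3.8,"spin":0}]'
python3 - <<'E'
from h import *
print(monitor.read_state()["wrist_force"])
S=cam("scene")[0]
cv2.imwrite("pics/s4.png",cv2.resize(S[80:280,190:410],(660,600))[:,:,::-1])
E
```

```text
clock: 6.62
eef_pos: [578.6, 38.0, 227.4]
eef_rot: [-1.571, 0.0, -0.177]
wrist_force: [0.5, 1.4, 1.7]
finger_gap: 0.4
clock: 7.38
eef_pos: [572.0, 0.3, 242.6]
eef_rot: [-1.571, -0.0, -0.177]
wrist_force: [0.0, 0.2, 0.4]
finger_gap: 0.6
[0.0294892  0.24372645 0.42932502]
```

View pics/s4.png

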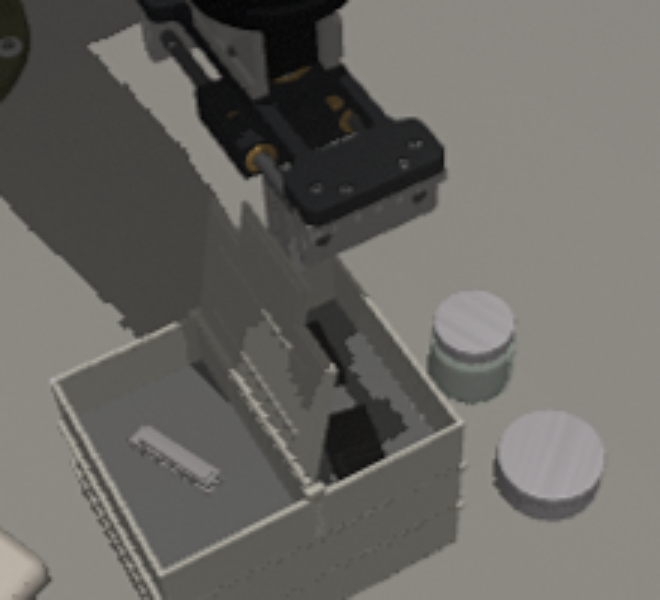

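```bash
python3 -m jog '[{"grip":0,"dx":0,"dy":0,"dz":-1.0,"spin":0},{"grip":0,"dx":0,"dy":0,"dz":-2.0,"spin":0},{"grip":0,"dx":0,"dy":0,"dz":-3.0,"spin":0},{"grip":0,"dx":0,"dy":0.1,"dz":-4.0,"spin":0},{"grip":0,"dx":0,"dy":0.2,"dz":-5.0,"spin":0},{"grip":0,"dx":0,"dy":0.5,"dz":-5.9,"spin":0},{"grip":0,"dx":0,"dy":0.8,"dz":-6.8,"spin":0},{"grip":0,"dx":0,"dy":1.3,"dz":-7.7,"spin":0},{"grip":0,"dx":0,"dy":1.7,"dz":-8.5,"spin":0},{"grip":0,"dx":0,"dy":1.7,"dz":-8.5,"spin":0}]'
python3 - <<'E'
from h import *
print(monitor.read_state()["wrist_force"])
S=cam("scene")[0]
cv2.imwrite("pics/s5.png",cv2.resize(S[80:280,190:410],(660,600))[:,:,::-1])
E
```

```text
clock: 8.68
eef_pos: [557.0, -83.1, 225.1]
eef_rot: [-1.571, 0.001, -0.177]
wrist_force: [-0.3, -0.1, -0.2]
finger_gap: 0.5
[-0.25097864 -0.09288243 -0.23912225]
```

View pics/s5.png

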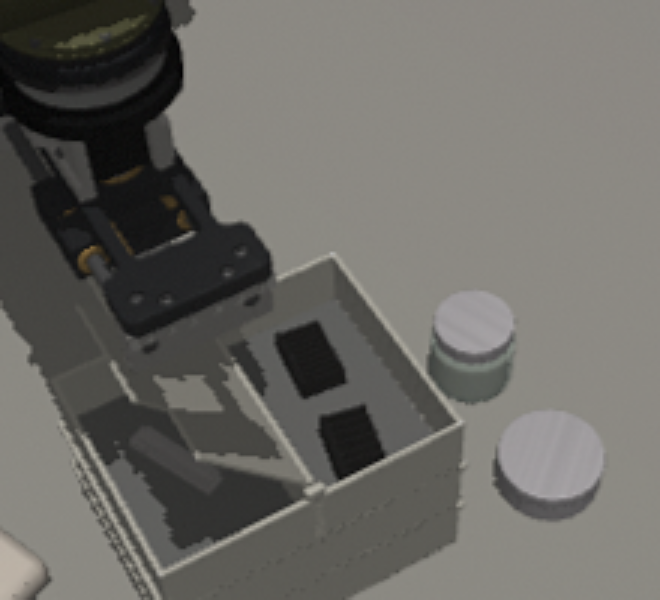

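```bash
python3 -m jog '[{"grip":0,"dx":0,"dy":0.6,"dz":-0.7,"spin":0},{"grip":0,"dx":0,"dy":1.3,"dz":-1.4,"spin":0},{"grip":0,"dx":0,"dy":2.1,"dz":-2.0,"spin":0},{"grip":0,"dx":0,"dy":2.9,"dz":-2.6,"spin":0},{"grip":0,"dx":0,"dy":3.7,"dz":-3.0,"spin":0},{"grip":0,"dx":0,"dy":4.6,"dz":-3.4,"spin":0},{"grip":0,"dx":0,"dy":5.5,"dz":-3.7,"spin":0},{"grip":0,"dx":0,"dy":6.4,"dz":-3.9,"spin":0},{"grip":0,"dx":0,"dy":7.0,"dz":-3.9,"spin":0},{"grip":0,"dx":0,"dy":7.4,"dz":-3.9,"spin":0},{"grip":0,"dx":0,"dy":7.6,"dz":-3.9,"spin":0},{"grip":0,"dx":0,"dy":7.7,"dz":-3.9,"spin":0},{"grip":0,"dx":0,"dy":7.7,"dz":-3.9,"spin":0}]'; python3 -m jog '[{"grip":0,"dx":0,"dy":0.1,"dz":0,"spin":0},{"grip":0,"dx":0,"dy":0.1,"dz":0,"spin":0}]'
```

```text
clock: 10.35
eef_pos: [550.4, -120.9, 148.5]
eef_rot: [-1.571, -0.0, -0.177]
wrist_force: [-1.4, -0.2, 0.4]
finger_gap: 0.2
clock: 10.6
eef_pos: [550.5, -121.0, 148.1]
eef_rot: [-1.571, -0.001, -0.177]
wrist_force: [-2.1, 1.5, 5.4]
finger_gap: 0.4
```

```bash
python3 -m jog '[{"grip":0,"dx":0,"dy":0.15,"dz":0,"spin":0},{"grip":0,"dx":0,"dy":0.15,"dz":0,"spin":0},{"grip":0,"dx":0,"dy":0.15,"dz":0,"spin":0}]'; python3 -m jog '[{"grip":0,"dx":0,"dy":0.15,"dz":0,"spin":0},{"grip":0,"dx":0,"dy":0.15,"dz":0,"spin":0}]'
```

```text
clock: 10.98
eef_pos: [550.6, -121.0, 147.8]
eef_rot: [-1.571, -0.002, -0.176]
wrist_force: [-6.5, 1.1, 17.4]
finger_gap: 0.8
clock: 11.22
eef_pos: [550.7, -121.1, 147.5]
eef_rot: [-1.571, -0.003, -0.177]
wrist_force: [-11.3, 3.3, 26.9]
finger_gap: 0.4
```

Firm end stop (z no longer yields). Retreat up and towards the robot's side, then look.

```bash
python3 -m jog '[{"grip":0,"dx":0,"dy":-1,"dz":0,"spin":0},{"grip":0,"dx":0,"dy":-5,"dz":0,"spin":0},{"grip":0,"dx":0,"dy":-10,"dz":0,"spin":0},{"grip":0,"dx":-5,"dy":-12,"dz":-5,"spin":0},{"grip":0,"dx":-10,"dy":-12,"dz":-11,"spin":0},{"grip":0,"dx":-14,"dy":-12,"dz":-17,"spin":0},{"grip":0,"dx":-18,"dy":-12,"dz":-23,"spin":0},{"grip":0,"dx":-18,"dy":-12,"dz":-23,"spin":0},{"grip":0,"dx":-18,"dy":-12,"dz":-23,"spin":0}]'
python3 - <<'E'
from h import *
S=cam("scene")[0];T=cam("top")[0]
a=cv2.resize(S[140:320,150:400],(750,540))
cv2.imwrite("pics/s6.png",np.vstack([cv2.resize(S[150:350,150:400],(500,400))[:300],cv2.resize(T[120:270,230:480],(500,300))])[:,:,::-1])
E
```

```text
clock: 12.35
eef_pos: [331.1, -317.3, 264.6]
eef_rot: [-1.571, -0.0, -0.18]
wrist_force: [-0.5, 0.4, 0.0]
finger_gap: 0.6
```

View pics/s6.png

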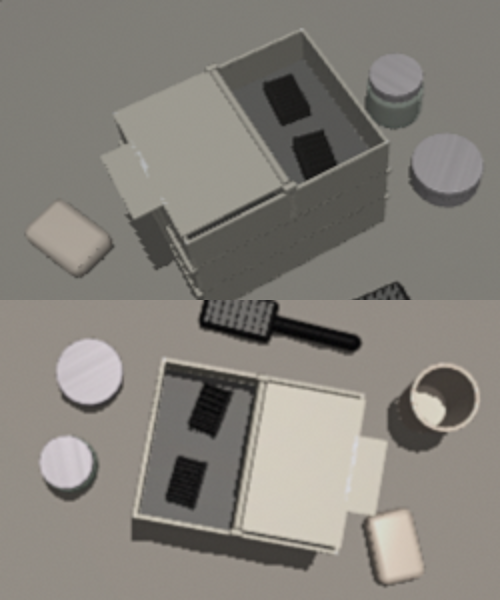

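```bash
python3 -c "
from cell import monitor,ticket
s=monitor.read_state();print(s['wrist_force'],abs(s['qd']).max());print(ticket.sign_off())"
```

```text
[ 0.06424236  0.49275251 -0.74131636] 0.03266732645277111
the job is handed in; nothing more can be done
None
```

The leaf is turned over and lies flat over the right-hand compartment. I handed the job in at about 12.4 s of the 42 s allowed; `ticket.sign_off()` reports no verdict.

**How it was done:** The jog interface keeps the tool pointing straight down, so the fingertips could not reach flat beneath the tab. I set the closed fingertips against the tab's outer edge and raised the leaf by pressing inward and moving up. From there I pushed the inner face past upright and followed it down. At no point were fingers on both faces.

**Last checks:**
- **Leaf:** Pressed at the end stop, the fingertip stood at z ≈ 139.5 to 140 mm, which matches a flat leaf's top face at 140 mm. The stop was firm, with the wrist reading about 27 N upward (29 N in all), the highest I saw and under the 40 N limit. The last picture shows the leaf flat; a thin line remains along its far edge, but I did not measure the angle from the pictures.
- **Bystanders:** By eye, the jar, tin, tumbler, soap and hairbrush stand where they were. The combs lie in the left compartment, but they were covered at the start, so I have no earlier picture to compare. The clipper is now under the leaf and cannot be seen; the fingers never entered that compartment.
- **Robot:** The arm is clear of everything, with the wrist force under 1 N.

No check failed.

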